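# Find the post cleaner's blind hole on the gauge stub and hold it hole-up

## Task

The blue post cleaner has a blind hole in one end only; prove it by feel: pick the cleaner up and push its hole straight onto the level brass stub of the post gauge until the stub bottoms in the hole. Then draw it off, turn it over so that the hole looks straight up, and hold it still and upright like that about 20 cm above the middle of the green tray. Finish while still holding it there in the gripper, and leave the copper lug, the vent plug strip and the socket wrench where they lie.

Things in the scene. Friction and masses are not known exactly. Their poses are not given: they have to be found in the camera images.
- cleaner_center (a point): Centre of the blue polymer post cleaner: a loose octagonal bar 70 mm long, 40 mm across flats, about 0.12 kg, lying on a flat with two flats upright at its sides (centre 20 mm up). Its own x axis runs along its length towards the end with the blind hole; z is up at the start. The hole may point away from the robot or to either side, never straight towards the robot.
- cleaner_mouth (a point): Centre of the mouth of the cleaner's blind hole, 35 mm from the cleaner's centre along its x axis; same axes. The hole lies on the long axis, about 20 mm across and 26 mm deep. The other end is closed by a black plug set in only 4 mm, so both ends look alike at a glance.
- stub_tip (a point): Tip of the level brass stub of the post gauge, a fixed aluminium stand. The stub, 16 mm thick and 35 mm long (last 5 mm tapered to 9 mm), sticks out of an upright 36 mm wide and 22 mm thick whose top is 13 mm above the stub's axis. x runs out along the stub, roughly to the right (-y); axis 55 mm above the bench. The base, 12 mm high, 80 mm wide, reaches 5 mm past the tip.
- tray_mid (a point): Middle of the inner floor of the fixed open green plastic tray, 120 mm by 160 mm and 20 mm high; this point is 4 mm above the bench; z points up.
- lug_center (a point): Centre of the loose copper battery lug, 72 mm long, 24 mm wide and 18 mm high, a bystander.
- vent_strip_center (a point): Centre of the loose black plastic vent plug strip, 200 mm long (its y axis), 26 mm wide and 27 mm high, a bystander.
- socket_wrench_center (a point): Centre of the loose steel T-handled socket wrench, 180 mm long (its y axis), cross bar 110 mm, 25 mm high, a bystander.
Mind the look-alikes: they are no part of the job. What is shaped like the part that bears tray_mid but brown is not meant.

How it is judged (in metres and radians):
On the way, in this order (a step that is already met when the one before it is completed fails the run):
1. the stub is in the cleaner's hole, to at least 21 mm of its 26 mm, cleaner in line with the stub (x of cleaner_mouth in the frame of stub_tip between -0.034 and -0.021 m and y of cleaner_mouth in the frame of stub_tip between -0.006 and 0.006 m and z of cleaner_mouth in the frame of stub_tip between -0.006 and 0.006 m and angle between the x axis of cleaner_center and the x axis of stub_tip, either way round below 0.2 rad and contact force between the fingers and cleaner above 0.5 N), for 0.2 s.
2. the cleaner is off the stub and turned hole-up in the gripper (distance between cleaner_mouth and stub_tip above 0.05 m and angle between cleaner_center's own x axis and vertical below 0.3 rad and contact force between the fingers and cleaner above 0.5 N), for 0.2 s.
At the end, for the whole second after the job is handed in: The cleaner is held still in the gripper with its hole up (its axis within 0.3 rad, 17 degrees, of vertical), its centre 140 to 320 mm above the bench and within 50 mm horizontally of the tray's middle; lug, vent plug strip and socket wrench within 30 mm of where they began (angle between cleaner_center's own x axis and vertical below 0.3 rad and height (world z) of cleaner_center between 0.14 and 0.32 m and horizontal distance between cleaner_center and tray_mid below 0.05 m and contact force between the fingers and cleaner above 0.5 N and linear speed of cleaner below 0.03 m/s and angular speed of cleaner below 0.3 rad/s and distance of each of lug_center, vent_strip_center, socket_wrench_center from where it was at the start of the episode below 0.03 m); the arm keeps its last pose, push and grip.
It fails at once if the copper lug is moved by more than 30 mm (distance of lug_center from where it was at the start of the episode above 0.03 m).
It fails at once if the vent plug strip is moved by more than 30 mm (distance of vent_strip_center from where it was at the start of the episode above 0.03 m).
It fails at once if the socket wrench is moved by more than 30 mm (distance of socket_wrench_center from where it was at the start of the episode above 0.03 m).
It also fails if it takes over 48 s, if anything falls off the work surface, if the arm or the gripper's body presses on something with over 40 N, if the wrist force passes 120 N, or if a joint passes its speed limit or range.

## Robot

A 6-joint arm with a two-finger parallel gripper is mounted at the origin on the work surface. World frame = base frame: x ahead of the robot, y to its left, z up, the work surface at z = 0. Lengths are in mm, angles in rad, forces in N, time in s.
With the tool pointing down it reaches from about 350 to 775 mm from the base axis. Payload 7.3 kg.
Tool frame: the origin (TCP) lies midway between the tips of the shut fingers; the grasp point (between the pads) lies 19 mm behind it; z points along the fingers, y is the direction in which the jaws open and shut (so a half turn about z gives the same grasp; the last joint's range is limited). The gripper opens to 92 mm and grips with 3 to 60 N. Pads are 19 mm wide; open, the fingers measure 130 mm over their backs; the gripper's body (75 mm by 190 mm) begins 47 mm behind the grasp point.
Start: joints at [-1.358, 0.342, 1.524, -0, 1.275, -0.146], TCP at [184.378, -491.582, 192.541] pointing down, gripper open.
Joint ranges: [-2.53, 2.53], [-0.77, 2.02], [0.04, 2.7], [-1, 4.14], [0.28, 2.66], [-3.11, 3.11]. Speed limits (rad/s): [2.57, 2.57, 3.14, 3.14, 3.14, 3.14].

## Interface

Orientations are given as [roll, pitch, yaw] about the fixed x, y, z axes, in that order (R = Rz(yaw) Ry(pitch) Rx(roll)).
In Python, from plant import sensors, imaging, ticket gives the robot as it stands. The module is installed in compiled form; this text tells all that it offers.
- The arm moves only by the tool arm_command, never from a script. Its argument "increments" is one flat list of numbers, 5 for each row, row after row: the closure, from 0 (fully open) to 1 (shut), then the shift along the tool's x, y, z in mm, then the turn about the tool's z in degrees. In form: [hand, dx, dy, dz, spin, hand, dx, dy, dz, spin, ...]. A call has 1 to 20 rows; each row is the pose to reach, as a shift and turn from the pose commanded when the call began, along the tool's axes at that moment; what a row does not reach only later rows make up. A row lasts 1/8 s, in which the tool goes at most 62.5 mm and 10.7 degrees, less where a joint would pass 70% of its speed; a pose out of reach is approached as far as the arm can. A call with a gripper value outside its range is refused whole. The fingers move at their own pace and stop on an object; the grip force is fixed at half the most. Time passes only in rows, so rows that repeat a pose let the fingers close. It gives the time, the measured TCP pose, the force and the opening at its end, in the units of the state.
- sensors.get_obs(): the state, without advancing time (a new reading comes with each control period).
- imaging.capture(name): name is "scene" or "top" or "wrist"; returns the picture (480x640x3 uint8, blue, green, red); there is no depth.
- imaging.calibration(name): a dict with "fx", "fy", "cx", "cy" (pixels), "world_to_cam" (4x4, takes a point from world to camera coordinates); the wrist camera has in their place "hand_eye" (4x4, takes a point from camera to tool coordinates, whose origin is the TCP and whose axes are the flange's). Camera axes: x right, y down, z forward; pixel columns grow to the right and rows downward; lengths in mm; the calibration is good to about 2 mm. A picture is of the moment at which its call begins: read the wrist's pose just before it. calibration takes no time and is no camera call.
- ticket.close_job(): hands the job in, once; it reports no verdict.
The state is a dict: "time": time; "joint_positions": joint angles; "dq": joint speeds; "tau": joint torques, N m; "tool_pos": TCP position; "tcp_rot": TCP orientation; "contact_force": force on the tool from outside, world axes, zero at the start; "moment": the same for the moment, N m; "grip_width": finger opening in mm.
Only numpy, scipy, OpenCV 4.12 (cv2) and the standard library are available. Lean on these libraries where they do the work, as an engineer would, in place of code of your own. Each camera call takes 0.05 s, during which the arm holds its last target. There are 200 camera calls.

## Working session

There is one attempt and no reset: what is moved stays moved. The work goes in short steps, Python scripts to look and compute and a tool call to move; the robot and the scene stay as the last step left them, time stands still between calls to the robot, and variables do not carry over. Pictures are saved under pics/ and viewed, about 8 in all and at most 12, crops included, and the job is handed in when it is done.

Besides the shell and the picture viewer there is one more tool, called after "Call:" as name(argument=value, ...) on one line, values as JSON. arm_command: Moves the arm, as the interface text tells. Its arguments: {"type":"object","properties":{"increments":{"type":"array","items":{"type":"number"}}},"required":["increments"]}

```bash
mkdir -p pics; cat > h.py <<'E'
import numpy as np, cv2
from scipy.spatial.transform import Rotation as Ro
from plant import sensors, imaging, ticket
def grab(name,fn=None):
    o=sensors.get_obs(); im=imaging.capture(name); 
    if fn: cv2.imwrite('pics/'+fn,im); np.save('pics/'+fn+'.npy',[*o['tool_pos'],*o['tcp_rot']])
    return im
def cam(name,pose=None):
    c=imaging.calibration(name); K=np.array([[c['fx'],0,c['cx']],[0,c['fy'],c['cy']],[0,0,1]])
    if name=='wrist':
        T=np.eye(4); T[:3,:3]=Ro.from_euler('xyz',pose[3:]).as_matrix(); T[:3,3]=pose[:3]
        return K,T@np.array(c['hand_eye'])
    return K,np.linalg.inv(np.array(c['world_to_cam']))
def onplane(name,px,z,pose=None):
    K,T=cam(name,pose); px=np.atleast_2d(np.array(px,float))
    d=(np.linalg.inv(K)@np.c_[px,np.ones(len(px))].T).T@T[:3,:3].T
    return T[:3,3]+d*((z-T[2,3])/d[:,2])[:,None]
def proj(name,P,pose=None):
    K,T=cam(name,pose); q=np.linalg.inv(T)@np.append(P,1); q=K@q[:3]; return q[:2]/q[2]
E
python3 - <<'E'
from h import *
a=grab('top','top0.png');b=grab('scene','scene0.png');c=grab('wrist','wrist0.png')
print({k:np.round(v,3) for k,v in sensors.get_obs().items()})
for n in('top','scene'):K,T=cam(n);print(n,K[0,0],T.round(2))
print(imaging.calibration('wrist'))
E
```

```text
{'time': np.float64(0.15), 'joint_positions': array([-1.358,  0.343,  1.525,  0.   ,  1.275, -0.146]), 'dq': array([ 0.001, -0.002, -0.003, -0.001,  0.001, -0.   ]), 'tau': array([ 1.0000e-03, -4.3147e+01, -2.4435e+01,  7.2000e-02,  5.4000e-02,
       -0.0000e+00]), 'tool_pos': array([ 184.297, -491.24 ,  192.018]), 'tcp_rot': array([-3.14 , -0.   ,  0.359]), 'contact_force': array([-0.029,  0.3  , -0.182]), 'moment': array([0.071, 0.006, 0.064]), 'grip_width': np.float64(91.598)}
top 558.2327168967366 [[-3.00000e-02 -1.00000e+00  6.00000e-02  4.77980e+02]
 [-1.00000e+00  3.00000e-02  3.00000e-02 -2.29600e+01]
 [-3.00000e-02 -6.00000e-02 -1.00000e+00  1.05317e+03]
 [ 0.00000e+00  0.00000e+00  0.00000e+00  1.00000e+00]]
scene 515.9959470649795 [[ 6.00000e-01  4.90000e-01 -6.30000e-01  1.15863e+03]
 [ 8.00000e-01 -3.60000e-01  4.80000e-01 -4.76220e+02]
 [ 1.00000e-02 -7.90000e-01 -6.10000e-01  6.58170e+02]
 [ 0.00000e+00  0.00000e+00  0.00000e+00  1.00000e+00]]
{'fx': 399.1363325841507, 'fy': 399.1363325841507, 'cx': 319.03888350439195, 'cy': 235.88582634200205, 'hand_eye': array([[ 1.66246401e-04, -9.59814217e-01, -2.80636138e-01,
         7.73262463e+01],
       [ 9.99999952e-01,  2.33275090e-04, -2.05441663e-04,
        -4.63030683e-01],
       [ 2.62651249e-04, -2.80636090e-01,  9.59814209e-01,
        -1.93175996e+02],
       [ 0.00000000e+00,  0.00000000e+00,  0.00000000e+00,
         1.00000000e+00]])}
```

View pics/top0.png

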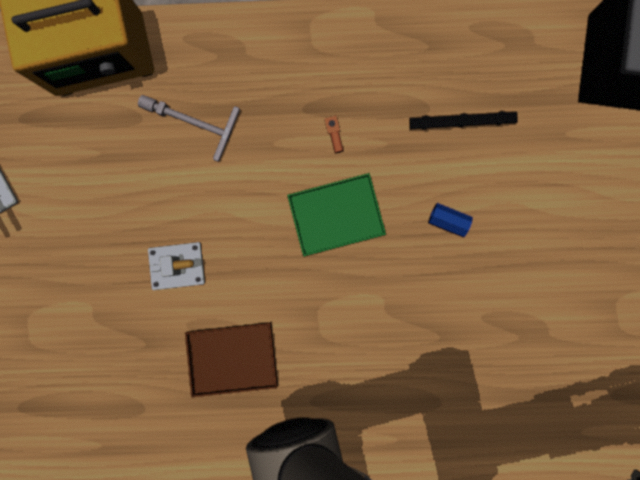

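View pics/scene0.png

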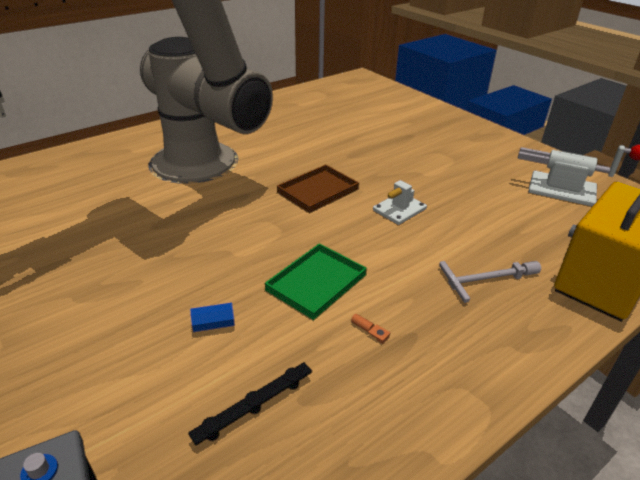

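```bash
python3 - <<'E'
from h import *
t=cv2.imread('pics/top0.png');s=cv2.imread('pics/scene0.png')
u=lambda i,x0,y0,x1,y1,w=400:cv2.resize(i[y0:y1,x0:x1],(w,int(w*(y1-y0)/(x1-x0))),interpolation=cv2.INTER_CUBIC)
A=np.hstack([u(t,420,200,480,240),u(s,180,290,250,337)[:266]]);B=np.hstack([u(t,140,235,215,297)[:330],u(s,365,170,435,230)[:330]])
cv2.imwrite('pics/crop.png',np.vstack([A,B]))
def cont(im,lo,hi,box):
    h=cv2.inRange(cv2.cvtColor(im,cv2.COLOR_BGR2HSV),lo,hi);m=np.zeros_like(h);x0,y0,x1,y1=box;m[y0:y1,x0:x1]=h[y0:y1,x0:x1]
    return max(cv2.findContours(m,0,2)[0],key=cv2.contourArea)
c=cont(t,(105,100,30),(130,255,255),(415,190,490,250));r=cv2.minAreaRect(c);print(r)
q=onplane('top',cv2.boxPoints(r),30);print(q.round(0),q.mean(0).round(0))
print('blue0',onplane('top',[r[0]],30).round(0))
c=cont(t,(50,100,30),(85,255,255),(280,165,400,265));r=cv2.minAreaRect(c);q=onplane('top',cv2.boxPoints(r),20);print('tray',q.round(0),q.mean(0).round(0))
c=cont(t,(12,120,60),(28,255,255),(150,245,205,290));print('stub px',cv2.minAreaRect(c))
print('wrench,lug,strip',onplane('top',[(190,125),(335,134),(463,121)],15).round(0))
E
```

```text
((450.27587890625, 219.8103485107422), (40.11019515991211, 20.98357391357422), 21.801406860351562)
[[ 556. -196.   30.]
 [ 592. -211.   30.]
 [ 562. -278.   30.]
 [ 527. -262.   30.]] [ 559. -237.   30.]
blue0 [[ 559. -237.   30.]]
tray [[ 616.   62.   20.]
 [ 652.  -93.   20.]
 [ 538. -119.   20.]
 [ 502.   34.   20.]] [577. -29.  20.]
stub px ((182.5, 264.5), (9.0, 19.0), 90.0)
wrench,lug,strip [[ 756.  243.   15.]
 [ 729.  -31.   15.]
 [ 745. -271.   15.]]
```

View pics/crop.png

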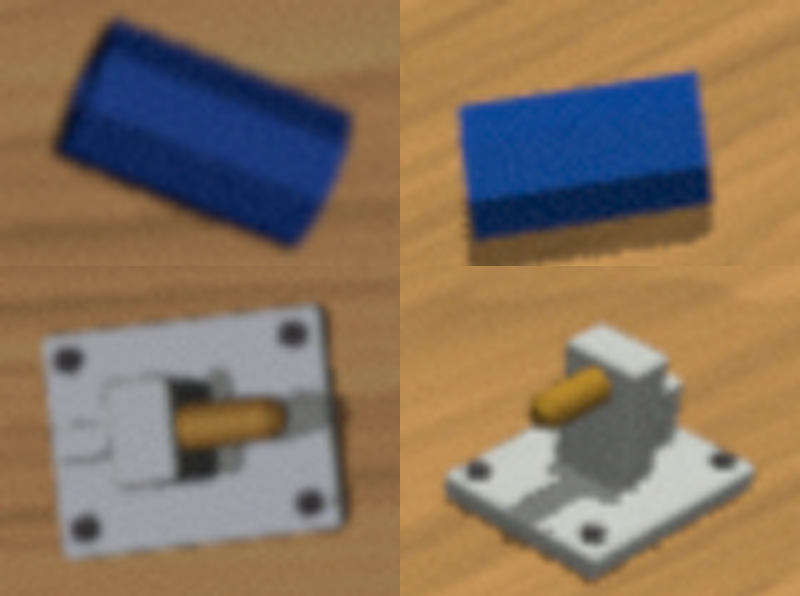

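Call:
arm_command(increments=[0,272,-46,60,44,0,272,-46,100,44,0,272,-46,140,44,0,272,-46,140,44,0,272,-46,140,44,0,272,-46,140,44,0,272,-46,140,44,0,272,-46,140,44,0,272,-46,140,44])

```text
time: 1.27
tool_pos: [422.3, -354.4, 53.6]
tcp_rot: [3.141, -0.002, -0.411]
contact_force: [-0.4, 0.7, -0.0]
grip_width: 91.7
```

```bash
python3 - <<'E'
from h import *
im=grab('wrist','w1.png');p=np.load('pics/w1.png.npy');print(p.round(2),proj('wrist',[559,-237,20],p),proj('wrist',[544,-270,20],p), sensors.get_obs()['joint_positions'].round(2),sensors.get_obs()['time'])
E
```

```text
[ 4.2230e+02 -3.5442e+02  5.3630e+01  3.1400e+00 -0.0000e+00 -4.1000e-01] [ 23.48852555 115.60887768] [ 90.27524556 116.71864555] [-0.84  0.54  1.64 -0.    0.97  1.14] 1.325
```

View pics/w1.png

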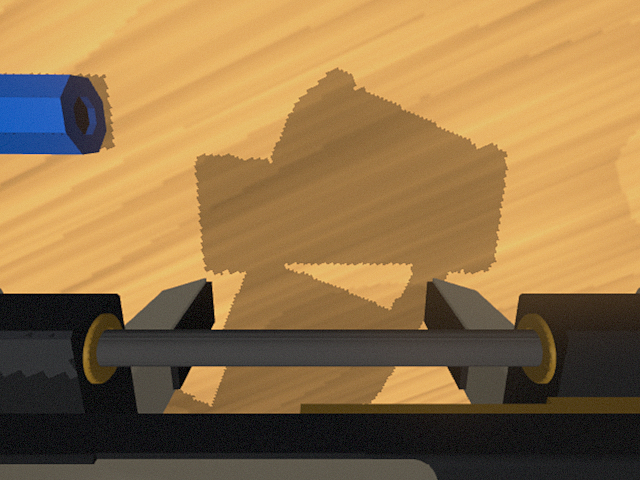

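```bash
python3 - <<'E'
from h import *
im=cv2.imread('pics/w1.png');cv2.imwrite('pics/c1.png',cv2.resize(im[65:165,50:120],None,fx=6,fy=6,interpolation=cv2.INTER_NEAREST))
p=np.load('pics/w1.png.npy')
h=cv2.inRange(cv2.cvtColor(im,cv2.COLOR_BGR2HSV),(100,60,20),(135,255,255));h[200:]=0;h[:,150:]=0
ys,xs=np.where(h);print(xs.max(),ys.min(),ys.max())
for P in ([0,0,20],[0,0,10],[0,0,30],[-4,0,10],[-26,0,10]):
    u=np.array([-.41,-.91,0]);print(P,proj('wrist',np.array([544.5,-270,0])+P[0]*u+[0,0,P[2]],p).round(1))
E
```

```text
105 74 153
[0, 0, 20] [ 89.8 115.8]
[0, 0, 10] [ 99.5 116. ]
[0, 0, 30] [ 79.2 115.7]
[-4, 0, 10] [ 92.4 115.9]
[-26, 0, 10] [ 53.7 115.4]
```

View pics/c1.png

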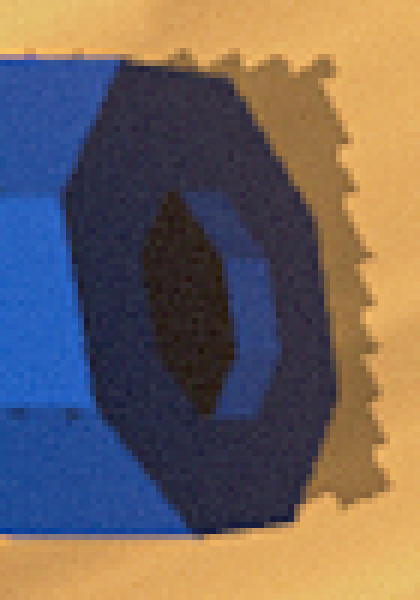

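Call:
arm_command(increments=[0,20,-40,-25,-10,0,40,-80,-25,-20,0,60,-120,-25,-30,0,78,-160,-25,-40,0,78,-160,-25,-50,0,78,-160,-25,-60,0,78,-160,-25,-70,0,78,-160,-25,-80,0,78,-160,-25,-90,0,78,-160,-25,-90,0,78,-160,-25,-90])

```text
time: 2.7
tool_pos: [558.0, -237.7, 77.8]
tcp_rot: [3.141, 0.0, 1.158]
contact_force: [-0.3, -0.2, 0.4]
grip_width: 91.7
```

```bash
python3 - <<'E'
from h import *
im=grab('wrist','w2.png');p=np.load('pics/w2.png.npy');print(p.round(3))
h=cv2.inRange(cv2.cvtColor(im,cv2.COLOR_BGR2HSV),(100,100,50),(130,255,255))
c=max(cv2.findContours(h,0,2)[0],key=cv2.contourArea);print(cv2.minAreaRect(c),cv2.boundingRect(c))
print([proj('wrist',[560+s*35*.399,-235+s*35*.917,40],p).round() for s in(-1,0,1)])
E
```

```text
[ 557.985 -237.685   77.815    3.141    0.       1.158]
((320.0, 244.5), (113.0, 64.0), 90.0) (288, 188, 65, 114)
[array([319., 299.]), array([319., 246.]), array([319., 189.])]
```

View pics/w2.png

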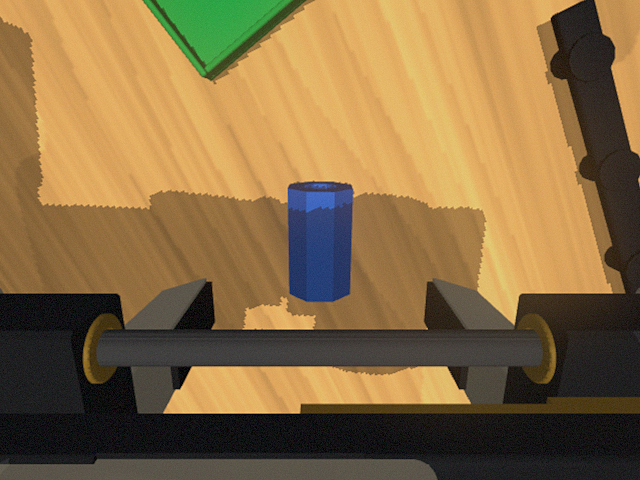

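Call:
arm_command(increments=[0,0,0,40,0,0,0,0,65,0,0,0,0,75,0,0,0,0,75,0,1,0,0,75,0,1,0,0,75,0,1,0,0,75,0,1,0,0,75,0,1,0,0,75,0,1,0,0,75,0,1,0,0,75,0,1,0,0,65,0,1,0,0,30,0,1,0,0,-30,0,1,0,0,-50,0,1,0,0,-50,0])

```text
time: 4.75
tool_pos: [559.2, -237.8, 130.0]
tcp_rot: [3.137, 0.001, 1.162]
contact_force: [-0.5, 0.4, -0.9]
grip_width: 0.5
```

```bash
python3 - <<'E'
from h import *
o=sensors.get_obs();print(o['tool_pos'].round(1),o['tcp_rot'].round(3),o['grip_width'])
# gauge from the crop pixels
q=onplane('top',[(148.4,248.9),(200.9,242.3),(204.7,283.2),(152.2,289.4)],12);print(q.round(0))
print([np.degrees(np.arctan2(*(b-a)[[1,0]])).round(1) for a,b in((q[0],q[1]),(q[3],q[2]),(q[1],q[2]),(q[0],q[3]))])
print('tip',onplane('top',[(193.4,262.9)],55).round(0))
E
```

```text
[ 559.2 -237.8  130. ] [3.137e+00 1.000e-03 1.162e+00] 0.4627999691775989
[[523. 326.  12.]
 [533. 227.  12.]
 [456. 221.  12.]
 [447. 320.  12.]]
[np.float64(-84.6), np.float64(-84.9), np.float64(-175.6), np.float64(-175.3)]
tip [[494. 230.  55.]]
```

```bash
python3 - <<'E'
from h import *
im=grab('wrist','w3.png');p=np.load('pics/w3.png.npy');print(p.round(3))
E
```

```text
[ 5.59208e+02 -2.37828e+02  1.30042e+02  3.13700e+00  1.00000e-03
  1.16200e+00]
```

View pics/w3.png

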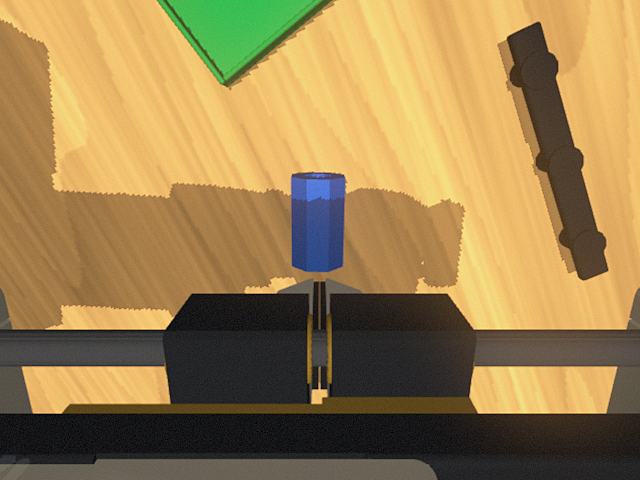

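Call:
arm_command(increments=[0,0,0,50,0,0,0,0,50,0,0,0,0,50,0,0,0,0,50,0,0,0,0,50,0,0,0,0,50,0,0,0,0,50,0,0,0,0,50,0])

```text
time: 5.8
tool_pos: [558.1, -237.2, 77.6]
tcp_rot: [3.141, 0.0, 1.162]
contact_force: [-0.0, -0.3, 0.3]
grip_width: 75.7
```

```bash
python3 - <<'E'
from h import *
im=grab('wrist','w4.png');p=np.load('pics/w4.png.npy');o=sensors.get_obs();print(p.round(3),o['grip_width'],o['time'])
h=cv2.inRange(cv2.cvtColor(im,cv2.COLOR_BGR2HSV),(100,100,50),(130,255,255))
c=max(cv2.findContours(h,0,2)[0],key=cv2.contourArea);print(cv2.minAreaRect(c),cv2.boundingRect(c))
print([proj('wrist',[560+s*35*.399,-235+s*35*.917,40],p).round() for s in(-1,0,1)])
E
```

```text
[ 558.142 -237.244   77.6      3.141    0.       1.162] 79.91049618849895 5.85
((319.2801513671875, 245.63356018066406), (63.92716598510742, 112.30796813964844), 0.9240452647209167) (288, 189, 65, 114)
[array([319., 300.]), array([319., 247.]), array([319., 190.])]
```

Call:
arm_command(increments=[0,0,0,40,0,0,0,0,74,0,0,0,0,75,0,0,0,0,75,0,0,0,0,75,0,1,0,0,75,0,1,0,0,75,0,1,0,0,75,0,1,0,0,75,0,1,0,0,75,0,1,0,0,75,0,1,0,0,75,0,1,0,0,75,0,1,0,0,75,0,1,0,0,75,0])

```text
time: 7.72
tool_pos: [558.8, -237.5, 4.4]
tcp_rot: [3.14, 0.0, 1.162]
contact_force: [-2.9, 1.5, 11.4]
grip_width: 16.8
```

```bash
python3 - <<'E'
from h import *
im=grab('wrist','w5.png');s=grab('scene','s5.png');o=sensors.get_obs();print(o['grip_width'],o['contact_force'],o['tool_pos'],o['joint_positions'].round(3),o['time'])
c=cv2.resize(s[260:360,140:280],(560,400),interpolation=cv2.INTER_CUBIC);c=cv2.copyMakeBorder(c,0,0,0,0,0)
w=cv2.resize(im[120:480,140:500],(400,400));cv2.imwrite('pics/v5.png',np.hstack([w,c[:,80:480]]))
E
```

```text
16.798965220044025 [-2.53155612  2.61232109 12.76295591] [ 558.81648731 -237.56714643    4.60114301] [-0.528  0.684  1.507 -0.     0.948 -0.119] 7.825
```

View pics/v5.png

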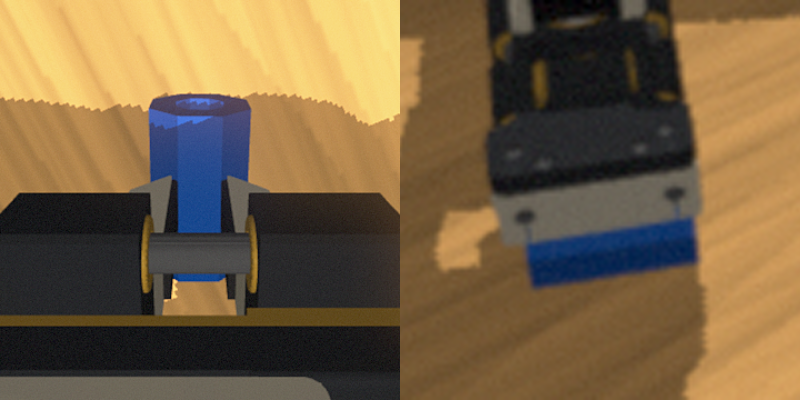

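Call:
arm_command(increments=[0,0,0,-8,0,0,0,0,-8,0,0,0,0,-8,0,0,0,0,-8,0,0,0,0,-8,0,0,0,0,-8,0,0,0,0,2,0,0,0,0,8,0,0,0,0,13,0,0,0,0,17,0,0,0,0,17,0])

```text
time: 9.2
tool_pos: [557.9, -237.1, -14.9]
tcp_rot: [-3.141, -0.0, 1.162]
contact_force: [-0.2, -0.2, 0.3]
grip_width: 92.0
```

Call:
arm_command(increments=[0,0,0,3,0,0,0,0,5,0,0,0,0,7,0,0,0,0,9,0,0,0,0,9,0])

```text
time: 9.82
tool_pos: [558.0, -237.2, -23.7]
tcp_rot: [-3.141, 0.0, 1.162]
contact_force: [0.9, -0.8, -0.6]
grip_width: 91.6
```

Call:
arm_command(increments=[0,0,0,1.5,0,0,0,0,3,0,0,0,0,3,0])

```text
time: 10.2
tool_pos: [558.0, -237.2, -26.6]
tcp_rot: [-3.141, 0.0, 1.162]
contact_force: [-0.5, 0.2, -0.2]
grip_width: 91.5
```

Call:
arm_command(increments=[0,0,0,1.5,0,0,0,0,3,0,0,0,0,3,0])

```text
time: 10.58
tool_pos: [558.0, -237.2, -29.7]
tcp_rot: [-3.141, 0.0, 1.162]
contact_force: [0.2, -0.5, -0.3]
grip_width: 92.0
```

Call:
arm_command(increments=[1,0,0,0,0,1,0,0,0,0,1,0,0,0,0,1,0,0,0,0,1,0,0,0,0,1,0,0,0,0,1,0,0,0,0,1,0,0,0,0])

```text
time: 11.58
tool_pos: [558.2, -237.3, -29.4]
tcp_rot: [3.141, 0.0, 1.162]
contact_force: [-0.4, 0.7, -0.1]
grip_width: 39.9
```

Call:
arm_command(increments=[1,0,0,-8,0,1,0,0,-25,0,1,0,0,-55,0,1,15,-9,-85,0,1,48,-30,-100,-4,1,90,-56,-100,-8,1,135,-84,-100,-12,1,180,-112,-100,-16,1,225,-140,-100,-20,1,270,-168,-100,-24,1,302,-188,-100,-28.6,1,317,-197,-100,-28.6,1,317,-197,-100,-28.6,1,317,-197,-100,-28.6,1,317,-197,-100,-28.6])

```text
time: 13.45
tool_pos: [503.8, 130.7, 70.5]
tcp_rot: [3.142, 0.0, 1.659]
contact_force: [-0.2, -0.6, -0.2]
grip_width: 40.0
```

```bash
python3 - <<'E'
from h import *
im=grab('wrist','w6.png');o=sensors.get_obs();p=np.load('pics/w6.png.npy');print(p.round(3),o['grip_width'],o['joint_positions'].round(2))
E
```

```text
[503.83  130.738  70.543   3.142   0.      1.659] 39.85292553979357 [ 0.11  0.47  1.7  -0.    0.97  0.02]
```

View pics/w6.png

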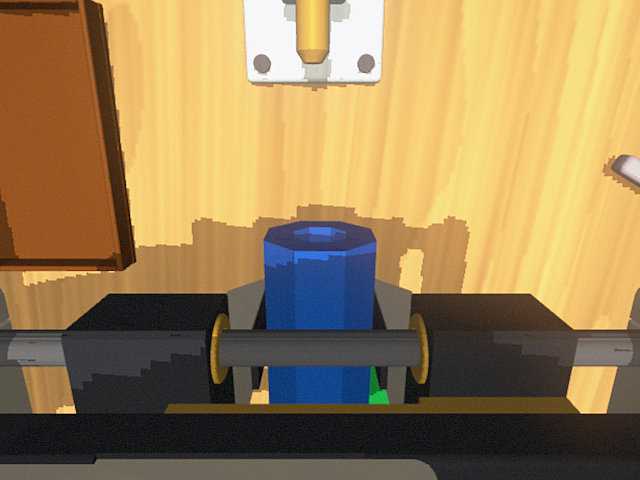

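```bash
python3 - <<'E'
from h import *
im=cv2.imread('pics/w6.png');p=np.load('pics/w6.png.npy');hsv=cv2.cvtColor(im,cv2.COLOR_BGR2HSV)
m=cv2.inRange(hsv,(12,140,60),(30,255,255));m[66:]=0;m[:,:285]=0;m[:,345:]=0
R=Ro.from_euler('xyz',p[3:]).as_matrix()
pts=[]
for r in range(8,64,6):
    x=np.where(m[r])[0]
    if len(x): pts.append(((x.min()+x.max())/2,r)); print(r,x.min(),x.max(),end='; ')
P=onplane('wrist',pts,55,p);L=(P-p[:3])@R
print();print('stub in tool frame',L.round(1)[[0,-1]]);f=np.polyfit(L[:7,0],L[:7,1],1);print('slope deg',np.degrees(np.arctan(f[0])).round(2))
b=cv2.inRange(hsv,(105,110,30),(130,255,255));
for r in (240,250,260,280,300):
    x=np.where(b[r])[0];x=x[(x>240)&(x<400)];print(r,x.min(),x.max(),(x.min()+x.max())/2)
zc=p[2]+49.5
for dx,dz in((38,20),(38,-20),(38,8.3),(-32,20),(38,10),(38,-10)): print(dx,dz,proj('wrist',p[:3]+R@np.array([dx,0,0])+[0,0,49.5+dz],p).round(1))
# base far corner/edges
print('tip by row62',onplane('wrist',[(313,62)],55,p).round(1))
g=cv2.inRange(hsv,(0,0,150),(180,40,255))
for r in(20,40,70):
    x=np.where(g[r])[0];x=x[(x>220)&(x<400)];print('base',r,x.min(),x.max())
E
```

```text
8 299 324; 14 299 325; 20 299 324; 26 299 324; 32 300 324; 38 299 323; 44 300 324; 50 304 320; 56 307 318; 
stub in tool frame [[126.5  -2.2  15.5]
 [105.9  -1.8  15.5]]
slope deg 0.29
240 264 337 300.5
250 264 375 319.5
260 264 374 319.0
280 265 373 319.0
300 265 373 319.0
38 20 [315.1 243.5]
38 -20 [315.9 215.1]
38 8.3 [315.4 233.6]
-32 20 [315.6 422.2]
38 10 [315.3 234.9]
38 -10 [315.8 220.9]
tip by row62 [[493.2 233.4  55. ]]
base 20 244 382
base 40 245 382
base 70 247 381
```

```bash
python3 - <<'E'
from h import *
for i in range(3):
    o=sensors.get_obs();print(o['tcp_rot'],o['tool_pos'].round(2))
    im=grab('wrist')
    R=Ro.from_euler('xyz',o['tcp_rot']).as_matrix();print(R.round(4).tolist())
p=np.array([*o['tool_pos'],*o['tcp_rot']])
print(np.load('pics/w6.png.npy')[3:])
for pp in (p,np.array([*p[:3],np.pi,0,p[5]])):
    R=Ro.from_euler('xyz',pp[3:]).as_matrix()
    for px in ((311.5,20),(311.5,44)): print('stub tool',((onplane('wrist',[px],55,pp)-pp[:3])@R).round(1))
    print('tip',((onplane('wrist',[(312.5,62)],55,pp)-pp[:3])@R).round(1))
    print('cl',[((onplane('wrist',[(319.2,r)],z,pp)-pp[:3])@R).round(1) for r,z in((247,p[2]+69.5),(222,p[2]+29.5))])
print(sensors.get_obs()['time'])
E
```

```text
[-3.14147351e+00  2.39240902e-04  1.65884208e+00] [503.76 130.83  70.46]
[[-0.0879, 0.9961, -0.0001], [0.9961, 0.0879, -0.0002], [-0.0002, -0.0001, -1.0]]
[-3.14147823e+00  2.00744303e-04  1.65911578e+00] [503.72 131.    70.46]
[[-0.0882, 0.9961, -0.0001], [0.9961, 0.0882, -0.0002], [-0.0002, -0.0001, -1.0]]
[-3.14148813e+00  1.82486563e-04  1.65943012e+00] [503.67 131.17  70.45]
[[-0.0885, 0.9961, -0.0001], [0.9961, 0.0885, -0.0002], [-0.0002, -0.0001, -1.0]]
[3.14154340e+00 2.80759710e-04 1.65874346e+00]
stub tool [[121.5  -2.2  15.4]]
stub tool [[111.2  -2.3  15.4]]
tip [[103.2  -1.8  15.4]]
cl [array([[ 36.8,   1.3, -69.5]]), array([[ 35. ,   1.4, -29.5]])]
stub tool [[121.5  -2.2  15.4]]
stub tool [[111.2  -2.3  15.4]]
tip [[103.2  -1.8  15.4]]
cl [array([[ 36.8,   1.3, -69.5]]), array([[ 35. ,   1.4, -29.5]])]
13.65
```

```bash
python3 - <<'E'
from h import *
c=imaging.calibration('wrist');print(c['cx'],c['fx'],np.array(c['hand_eye']).round(4).tolist())
o=sensors.get_obs();print(o['tool_pos'],o['time'])
E
```

```text
319.03888350439195 399.1363325841507 [[0.0002, -0.9598, -0.2807, 76.7398], [1.0, 0.0, 0.0004, 1.232], [-0.0004, -0.2807, 0.9598, -193.177], [0.0, 0.0, 0.0, 1.0]]
[503.64236421 131.35151066  70.46561109] 13.65
```

Call:
arm_command(increments=[1,0,-3.6,25,0,1,0,-3.6,50,0,1,0,-3.6,65,0,1,20,-3.6,65,0,1,40,-3.6,65,0,1,50,-3.6,65,0,1,50,-3.6,65,0,1,50,-3.6,65,0])

```text
time: 14.65
tool_pos: [495.5, 181.0, 5.5]
tcp_rot: [3.141, 0.0, 1.661]
contact_force: [0.3, -0.6, -1.4]
grip_width: 39.9
```

```bash
python3 - <<'E'
from h import *
im=grab('wrist','w7.png');t=grab('top','t7.png');o=sensors.get_obs();p=np.load('pics/w7.png.npy');print(p.round(3))
w=im[60:460,120:520];tt=cv2.resize(t[225:305,140:220],(400,400),interpolation=cv2.INTER_CUBIC)
cv2.imwrite('pics/v7.png',np.hstack([w,tt]))
hsv=cv2.cvtColor(im,cv2.COLOR_BGR2HSV);m=cv2.inRange(hsv,(12,140,60),(30,255,255));b=cv2.inRange(hsv,(105,110,30),(130,255,255))
for r in range(60,230,12):
    x=np.where(m[r,270:370])[0]+270;y=np.where(b[r,240:400])[0]+240
    print(r,(x.min(),x.max()) if len(x) else None,(y.min(),y.max()) if len(y) else None)
E
```

```text
[495.532 180.956   5.549   3.141   0.      1.661]
60 None None
72 None None
84 None None
96 (np.int64(305), np.int64(338)) None
108 (np.int64(304), np.int64(338)) None
120 (np.int64(299), np.int64(339)) None
132 (np.int64(302), np.int64(340)) None
144 (np.int64(303), np.int64(340)) None
156 (np.int64(300), np.int64(343)) None
168 (np.int64(300), np.int64(342)) None
180 (np.int64(304), np.int64(340)) None
192 (np.int64(311), np.int64(330)) None
204 (np.int64(276), np.int64(282)) None
216 (np.int64(270), np.int64(355)) None
228 None (np.int64(272), np.int64(336))
```

View pics/v7.png

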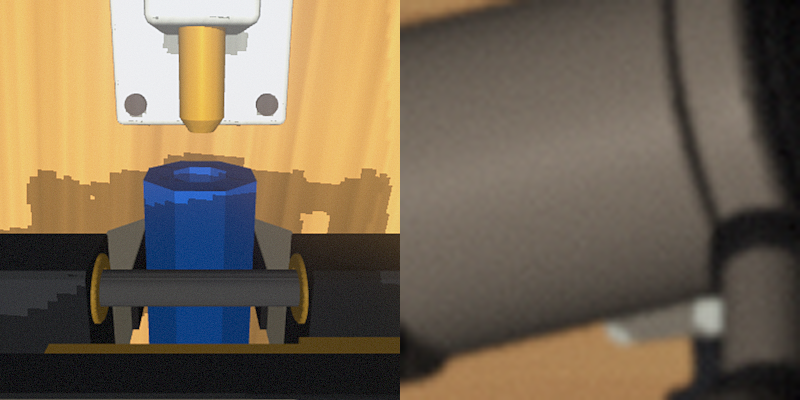

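Call:
arm_command(increments=[1,6,0.4,0,0,1,12,0.4,0,0,1,18,0.4,0,0,1,23,0.4,0,0,1,28,0.4,0,0,1,32,0.4,0,0,1,35,0.4,0,0,1,35,0.4,0,0])

```text
time: 15.75
tool_pos: [492.6, 216.5, 5.5]
tcp_rot: [3.142, 0.0, 1.661]
contact_force: [0.3, -0.0, -0.8]
grip_width: 39.9
```

Call:
arm_command(increments=[1,3,0,0,0,1,6,0,0,0,1,8,0,0,0,1,9,0,0,0,1,9,0,0,0])

```text
time: 16.38
tool_pos: [492.0, 223.0, 5.5]
tcp_rot: [-3.141, 0.004, 1.661]
contact_force: [1.2, -12.2, 1.6]
grip_width: 39.5
```

Call:
arm_command(increments=[1,2,0,0,0,1,2,0,0,0,1,2,0,0,0])

```text
time: 16.75
tool_pos: [492.0, 223.0, 5.5]
tcp_rot: [-3.14, 0.006, 1.662]
contact_force: [2.1, -20.6, 2.8]
grip_width: 39.8
```

Call:
arm_command(increments=[1,-8,0,0,0,1,-20,0,0,0,1,-35,0,0,0,1,-50,0,0,0,1,-62,0,0,0,1,-65,0,-20,0,1,-65,-10,-50,5,1,-55,-20,-75,15,1,-40,-30,-80,25,1,-20,-40,-80,35,1,5,-44,-80,45,1,30,-44,-80,55,1,45,-44,-80,65,1,52,-44,-80,75,1,52,-44,-80,85,1,52,-44,-75,90,1,52,-44,-65,90,1,52,-44,-55,90,1,52,-44,-55,90])

```text
time: 19.12
tool_pos: [442.5, 274.6, 59.3]
tcp_rot: [3.141, 0.002, 0.091]
contact_force: [0.9, -0.7, -1.0]
grip_width: 39.9
```

```bash
python3 - <<'E'
from h import *
im=grab('wrist','w8.png');o=sensors.get_obs();p=np.load('pics/w8.png.npy');print(p.round(3),o['grip_width'],o['contact_force'].round(1),o['joint_positions'].round(2),o['time'])
E
```

```text
[4.42455e+02 2.74627e+02 5.93380e+01 3.14100e+00 2.00000e-03 9.10000e-02] 39.499905589592274 [-0.1  0.1 -1.1] [ 0.41  0.48  1.71 -0.    0.95  1.89] 19.175
```

View pics/w8.png

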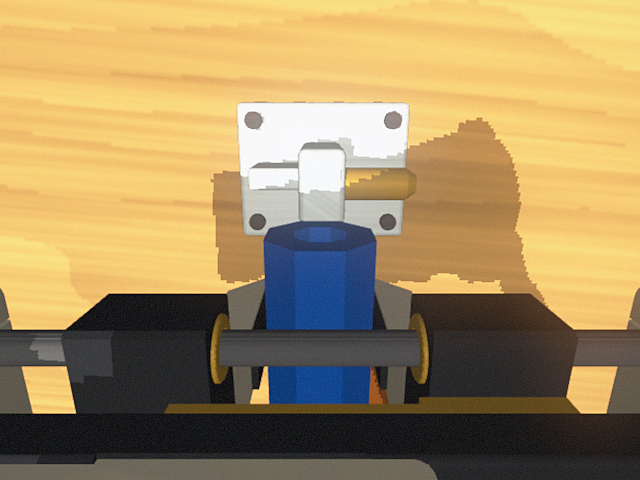

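Call:
arm_command(increments=[1,0.5,0,12,0,1,0.5,0,19,0,1,0.5,0,22,0,1,0,0,25,0,1,-1,0,28,0,1,-1.8,0,31.5,0,1,-2.2,0,35,0,1,-2.4,0,38.5,0])

```text
time: 20.18
tool_pos: [439.4, 274.6, 22.8]
tcp_rot: [3.141, 0.002, 0.09]
contact_force: [-7.8, -2.2, 12.2]
grip_width: 39.6
```

```bash
cat > m.py <<'E'
from h import *
import sys
im=grab('wrist',sys.argv[1]);o=sensors.get_obs();print(o['tool_pos'].round(1),o['grip_width'].round(1),o['contact_force'].round(1),o['time'].round(2))
hsv=cv2.cvtColor(im,cv2.COLOR_BGR2HSV);b=cv2.inRange(hsv,(100,100,20),(135,255,255));b[:, :240]=0;b[:,400:]=0
for r in range(150,330,12):
    x=np.where(b[r])[0]
    if len(x)>10: print(r,x.min(),x.max(),end=' | ')
print()
E
python3 m.py w9.png
```

```text
Traceback (most recent call last):
  File "m.py", line 3, in <module>
    im=grab('wrist',sys.argv[1]);o=sensors.get_obs();print(o['tool_pos'].round(1),o['grip_width'].round(1),o['contact_force'].round(1),o['time'].round(2))
                                                                                  ^^^^^^^^^^^^^^^^^^^^^
AttributeError: 'float' object has no attribute 'round'
```

Call:
arm_command(increments=[1,0.6,0,3.3,0,1,1.8,0,6.2,0,1,3.4,0,8.6,0,1,5.2,0,10.6,0,1,7.2,0,11.8,0,1,9.2,0,12.5,0,1,10.9,0,13.3,0,1,12.5,0,14.3,0,1,14,0,14.3,0,1,14,0,14.3,0])

```text
time: 21.48
tool_pos: [444.7, 274.6, 6.2]
tcp_rot: [3.138, 0.019, 0.091]
contact_force: [-28.1, -0.8, 13.1]
grip_width: 40.1
```

```bash
sed -i "s/o\['time'\].round(2)/o['time']/; s/o\['grip_width'\].round(1)/o['grip_width']/" m.py; python3 m.py w10.png; python3 - <<'E'
from h import *
a=cv2.imread('pics/w9.png')[120:460,140:500];b=cv2.imread('pics/w10.png')[120:460,140:500];cv2.imwrite('pics/v10.png',np.hstack([a,b]))
E
```

```text
[444.7 274.6   6.2] 39.56858552163901 [-28.   -0.3  12.8] 21.525
270 288 350 | 282 274 363 | 294 260 377 | 306 256 381 | 318 255 382 |
```

Call:
arm_command(increments=[1,-3,0,2,0,1,-3,0,5,0,1,-1,0,5,0,1,1,0,5,0,1,2,0,5,0,1,2,0,5,0])

```text
time: 22.28
tool_pos: [447.3, 274.9, 1.5]
tcp_rot: [3.138, 0.018, 0.091]
contact_force: [-26.1, -0.6, 13.2]
grip_width: 39.8
```

```bash
python3 m.py w11.png
```

```text
[447.3 274.8   1.5] 39.459245317587644 [-26.8  -1.4  13.3] 22.325
282 291 347 | 294 279 359 | 306 265 373 | 318 255 383 |
```

Call:
arm_command(increments=[1,-12,0,0,0,1,-25,0,-5,0,1,-25,0,-40,0,1,-25,0,-75,0,1,-20,20,-80,0,1,0,55,-80,0,1,20,95,-80,0,1,40,140,-80,0,1,55,185,-80,0,1,70,230,-80,0,1,82,270,-80,0,1,90,300,-80,0,1,93,315,-80,0,1,93,315,-80,0,1,93,315,-80,0])

```text
time: 24.2
tool_pos: [577.2, -27.9, 82.7]
tcp_rot: [-3.141, 0.0, 0.091]
contact_force: [-0.1, 0.6, -0.4]
grip_width: 39.9
```

```bash
python3 m.py w12.png; python3 - <<'E'
from h import *
im=cv2.imread('pics/w12.png');s=grab('scene','s12.png')
o=sensors.get_obs();p=o['tool_pos'];q=proj('scene',[p[0],p[1],p[2]+50]).astype(int);print(q)
x,y=q;c=s[max(y-60,0):y+60,max(x-60,0):x+60];cv2.imwrite('pics/v12.png',np.hstack([cv2.resize(im[120:460,140:480],(400,400)),cv2.resize(c,(400,400),interpolation=cv2.INTER_CUBIC)]))
E
```

```text
[577.2 -27.7  82.8] 39.98217118949245 [-0.1  0.8 -1.5] 24.25
282 291 348 | 294 278 360 | 306 264 374 | 318 255 383 | 
[317 225]
```

View pics/v12.png

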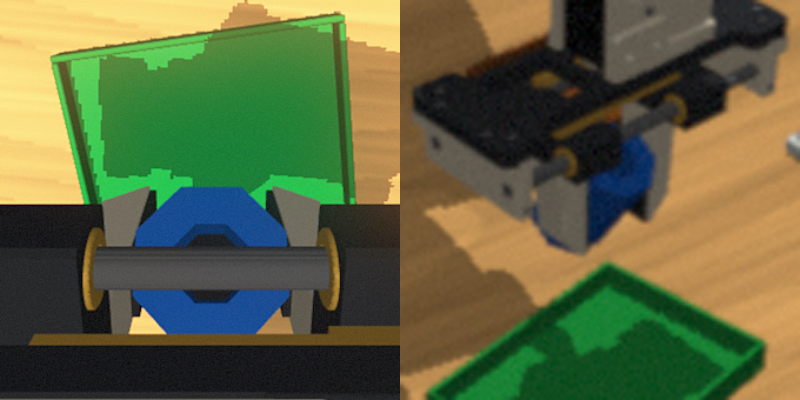

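Call:
arm_command(increments=[1,0,0,30,0,1,0,0,60,0,1,0,0,76,0,1,0,0,82,0,1,0,0,85,0,1,0,0,85,0])

```text
time: 25.05
tool_pos: [578.2, -29.1, -1.6]
tcp_rot: [3.141, -0.001, 0.09]
contact_force: [0.1, 0.3, -0.6]
grip_width: 40.1
```

Call:
arm_command(increments=[1,0,0,3,0,1,0,0,6,0,1,0,0,9,0,1,0,0,10,0,1,0,0,10,0])

```text
time: 25.68
tool_pos: [577.9, -29.1, -11.4]
tcp_rot: [3.141, -0.001, 0.09]
contact_force: [-2.5, 1.1, 7.4]
grip_width: 39.6
```

Call:
arm_command(increments=[1,0,0,1.5,0,1,0,0,3,0,1,0,0,4.5,0,1,0,0,4.5,0])

```text
time: 26.18
tool_pos: [580.9, -29.0, -13.1]
tcp_rot: [3.14, -0.007, 0.09]
contact_force: [-1.4, 2.9, 21.4]
grip_width: 39.7
```

Call:
arm_command(increments=[1,0,0,1.5,0,1,0,0,2,0,1,0,0,2,0])

```text
time: 26.55
tool_pos: [582.4, -28.9, -14.1]
tcp_rot: [3.14, -0.011, 0.09]
contact_force: [1.3, 3.8, 24.8]
grip_width: 39.8
```

```bash
python3 m.py w13.png; python3 - <<'E'
from h import *
for f in('w12','w13'):
    im=cv2.imread(f'pics/{f}.png');hsv=cv2.cvtColor(im,cv2.COLOR_BGR2HSV)
    b=cv2.inRange(hsv,(100,100,20),(135,255,255));col=b[:,318];r=np.where(col)[0];print(f,r.min(),r.max(),[int(np.where(b[k])[0].size) for k in(300,330,390,396,400,403,410)], 'hole', r[np.where(np.diff(r)>2)[0]], r[np.where(np.diff(r)>2)[0]+1])
E
```

```text
[582.4 -28.9 -14.1] 39.94318763116041 [ 0.6  4.5 24. ] 26.6
282 289 349 | 294 276 362 | 306 262 376 | 318 255 383 | 
w12 279 403 [100, 53, 103, 91, 84, 75, 1] hole [318] [375]
w13 277 439 [106, 52, 98, 86, 80, 74, 1] hole [323 403 414 429] [375 414 429 439]
```

```bash
python3 - <<'E'
from h import *
for f in('w12','w13'):
    im=cv2.imread(f'pics/{f}.png').astype(int);g=cv2.GaussianBlur(im.astype(np.float32),(0,0),1.2)
    for c in(300,318,335): print(f,c,[(r,int(g[r,c,0])) for r in range(272,404,4)])
    for r in(310,320,380,392): print(f,'row',r,[(c,int(g[r,c,0])) for c in range(248,392,6)])
E
```

```text
w12 300 [(272, 83), (276, 85), (280, 138), (284, 145), (288, 145), (292, 146), (296, 145), (300, 146), (304, 145), (308, 146), (312, 145), (316, 119), (320, 97), (324, 94), (328, 52), (332, 54), (336, 63), (340, 69), (344, 74), (348, 80), (352, 82), (356, 83), (360, 80), (364, 74), (368, 65), (372, 117), (376, 151), (380, 151), (384, 149), (388, 150), (392, 151), (396, 152), (400, 152)]
w12 318 [(272, 57), (276, 59), (280, 136), (284, 144), (288, 145), (292, 145), (296, 145), (300, 145), (304, 145), (308, 144), (312, 106), (316, 104), (320, 43), (324, 36), (328, 36), (332, 55), (336, 63), (340, 70), (344, 76), (348, 81), (352, 81), (356, 82), (360, 81), (364, 74), (368, 35), (372, 33), (376, 78), (380, 150), (384, 151), (388, 151), (392, 151), (396, 150), (400, 152)]
w12 335 [(272, 58), (276, 59), (280, 136), (284, 143), (288, 144), (292, 144), (296, 144), (300, 144), (304, 145), (308, 145), (312, 130), (316, 94), (320, 95), (324, 61), (328, 40), (332, 54), (336, 63), (340, 70), (344, 76), (348, 82), (352, 81), (356, 82), (360, 81), (364, 74), (368, 40), (372, 72), (376, 129), (380, 
[... 2902 characters left out ...]
103), (338, 102), (344, 113), (350, 146), (356, 146), (362, 146), (368, 145), (374, 145), (380, 144), (386, 95)]
w13 row 380 [(248, 85), (254, 38), (260, 54), (266, 149), (272, 149), (278, 148), (284, 149), (290, 148), (296, 147), (302, 148), (308, 149), (314, 148), (320, 149), (326, 148), (332, 148), (338, 148), (344, 148), (350, 148), (356, 147), (362, 147), (368, 149), (374, 145), (380, 35), (386, 49)]
w13 row 392 [(248, 84), (254, 81), (260, 81), (266, 68), (272, 97), (278, 149), (284, 148), (290, 148), (296, 149), (302, 148), (308, 149), (314, 148), (320, 148), (326, 148), (332, 147), (338, 148), (344, 148), (350, 147), (356, 148), (362, 147), (368, 84), (374, 80), (380, 68), (386, 72)]
```

Call:
arm_command(increments=[1,0,0,-10,0,1,0,0,-45,0,1,0,-20,-85,0,1,0,-55,-110,0,1,0,-100,-115,0,1,-2,-145,-115,0,1,-4,-190,-115,0,1,-4,-235,-115,0,1,-4,-275,-115,0,1,-4,-302,-115,0,1,-4,-315,-100,0,1,-4,-315,-75,0,1,-4,-315,-45,0,1,-4,-315,-25,0,1,-4,-315,-21,0,1,-4,-315,-21,0])

```text
time: 28.6
tool_pos: [550.3, 284.4, 3.1]
tcp_rot: [-3.14, -0.01, 0.089]
contact_force: [11.2, 1.0, 2.5]
grip_width: 40.0
```

Call:
arm_command(increments=[1,-4,0,0,0,1,-8,0,0,0,1,-12,0,0,0,1,-12,0,0,0])

```text
time: 29.1
tool_pos: [549.1, 284.8, 7.1]
tcp_rot: [-3.136, -0.033, 0.088]
contact_force: [35.9, 2.8, 0.6]
grip_width: 39.8
```

```bash
python3 m.py w14.png; python3 - <<'E'
from h import *
for f in('w14',):
    im=cv2.imread(f'pics/{f}.png').astype(int);g=cv2.GaussianBlur(im.astype(np.float32),(0,0),1.2)
    print([(r,int(g[r,318,0])) for r in range(256,404,4)])
print(sensors.get_obs()['moment'])
E
```

```text
[549.1 284.9   7. ] 39.5277578282252 [35.7  3.   1.4] 29.15
258 279 359 | 270 259 379 | 282 256 382 | 294 254 384 | 306 252 386 | 318 253 385 | 
[(256, 109), (260, 108), (264, 109), (268, 128), (272, 132), (276, 132), (280, 132), (284, 132), (288, 132), (292, 133), (296, 133), (300, 133), (304, 132), (308, 133), (312, 127), (316, 109), (320, 109), (324, 109), (328, 97), (332, 51), (336, 59), (340, 66), (344, 73), (348, 78), (352, 80), (356, 79), (360, 76), (364, 74), (368, 130), (372, 134), (376, 133), (380, 133), (384, 133), (388, 133), (392, 134), (396, 133), (400, 134)]
[ 0.42803721 -5.33270875  0.04207038]
```

```bash
python3 - <<'E'
from h import *
im=cv2.imread('pics/w14.png');g=cv2.GaussianBlur(im.astype(np.float32),(0,0),1)
for c in(285,300,318,335): print(c,[(r,*g[r,c].astype(int)) for r in range(196,272,5)])
hsv=cv2.cvtColor(im,cv2.COLOR_BGR2HSV);b=cv2.inRange(hsv,(100,100,20),(135,255,255))
for r in range(196,330,6):
    x=np.where(b[r,200:440])[0]+200
    if len(x): print(r,x.min(),x.max(),len(x),end=' | ')
E
```

```text
285 [(196, np.int64(119), np.int64(209), np.int64(246)), (201, np.int64(87), np.int64(151), np.int64(203)), (206, np.int64(83), np.int64(147), np.int64(199)), (211, np.int64(86), np.int64(149), np.int64(200)), (216, np.int64(81), np.int64(140), np.int64(190)), (221, np.int64(79), np.int64(136), np.int64(183)), (226, np.int64(77), np.int64(131), np.int64(177)), (231, np.int64(77), np.int64(130), np.int64(175)), (236, np.int64(78), np.int64(133), np.int64(178)), (241, np.int64(75), np.int64(128), np.int64(172)), (246, np.int64(74), np.int64(126), np.int64(169)), (251, np.int64(77), np.int64(129), np.int64(172)), (256, np.int64(109), np.int64(64), np.int64(51)), (261, np.int64(108), np.int64(62), np.int64(46)), (266, np.int64(108), np.int64(60), np.int64(42)), (271, np.int64(108), np.int64(59), np.int64(36))]
300 [(196, np.int64(123), np.int64(214), np.int64(249)), (201, np.int64(84), np.int64(146), np.int64(198)), (206, np.int64(84), np.int64(147), np.int64(199)), (211, np.int64(85), np.int64(148), np.int64(199)), (216, np.int64(84), np.int64(143), np.int64(193)), (221, np.int64(80), n
[... 1717 characters left out ...]
31, np.int64(76), np.int64(128), np.int64(172)), (236, np.int64(77), np.int64(131), np.int64(176)), (241, np.int64(80), np.int64(134), np.int64(179)), (246, np.int64(82), np.int64(123), np.int64(161)), (251, np.int64(108), np.int64(64), np.int64(55)), (256, np.int64(107), np.int64(62), np.int64(51)), (261, np.int64(108), np.int64(62), np.int64(47)), (266, np.int64(109), np.int64(62), np.int64(43)), (271, np.int64(113), np.int64(62), np.int64(41))]
250 292 345 54 | 256 282 355 74 | 262 272 365 94 | 268 263 375 113 | 274 258 380 123 | 280 257 381 125 | 286 255 382 128 | 292 254 383 130 | 298 253 385 133 | 304 252 386 135 | 310 251 386 136 | 316 252 385 134 | 322 253 384 132 | 328 212 385 134 |
```

```bash
python3 - <<'E'
from h import *
out=[]
for f in('w9','w13','w14'):
    im=cv2.imread(f'pics/{f}.png');g=cv2.GaussianBlur(im,(0,0),1).astype(int);L=[]
    for r in range(216,412,4):
        s=''
        for c in range(246,394,4):
            B,G,R=g[r,c]
            s+= ('.' if B<=1.25*R else '#' if B<60 else chr(ord('a')+(B-60)//8)) if B>R*1.05 or B<60 else '.'
        L.append(s)
    out.append(L)
for i,r in enumerate(range(216,412,4)): print(r,'  '.join(o[i] for o in out))
E
```

```text
216 .....................................  ..........................########..#  .....................................
220 .....................................  ..................#.a################  .....................................
224 .....................................  .................##a#################  .....................................
228 ............gggggggggggggh...........  .............########################  .....................................
232 ..........hggggggggggggggfg..........  ######.##############################  .....................................
236 .........ffgfgffgggggggfffffg........  #####################################  .....................................
240 .......gfffffggfgggfffgfffffffh......  #####################################  .....................................
244 .....hfffffffffghhhhhhffffffffff.....  #####################################  .....................................
248 .....fffffffffgghhhhhhfffffffffff....  #####################################  ......................ff.............
252 ....efffffffffgg
[... 4079 characters left out ...]
hhhhhhhhhffffff.......  ...#ccillllllllllllllllllllllllfcc...  .....gggggggjjjjjjjjjjjjjihhhhhgh....
392 .......kkefffhhhhhhhhhhhffffff.......  ..cccb#kllllllllllllllllllllllfccca..  .....gggggggjjjjjjjjjjjjjighhhghi....
396 ........kkfffghhhhhhhhhhfffff........  ..cccb##klllllllkllllllllllllf#####..  .....gggggggjjjjjjjjjjjjjighhhhhk....
400 .........klffghhhhhhhhhhffff.........  ..ccba##alllllllllllllllllllh#######.  .....gggggggijjjjjjjjjjjjhhhhhhh.....
404 .....................................  .....................................  .....................................
408 .....................................  .....................................  .....................................
```

Call:
arm_command(increments=[1,15,0,0,0,1,25,0,-20,0,1,25,10,-45,0,1,15,45,-50,0,1,5,90,-50,0,1,0,130,-45,0,1,0,143,-15,0,1,0,143,15,0,1,0,143,29,0,1,0,143,33,0,1,0,143,33,0,0,0,143,33,0,0,0,143,33,0,0,0,143,33,0,0,0,143,33,0,0,0,143,32,0,0,-12,143,28,0,0,-15,143,26,0])

```text
time: 31.4
tool_pos: [530.1, 139.4, -23.6]
tcp_rot: [3.141, 0.001, 0.09]
contact_force: [0.2, 0.3, -0.0]
grip_width: 91.6
```

```bash
cat > asc.py <<'E'
from h import *
import sys
def asc(f,r0=216,r1=412,c0=222,c1=418):
    im=cv2.imread(f);g=cv2.GaussianBlur(im,(0,0),1).astype(int)
    for r in range(r0,r1,5):
        s=''
        for c in range(c0,c1,4):
            B,G,R=g[r,c]
            s+= ('.' if B<=1.25*R else '#' if B<60 else chr(ord('a')+(B-60)//8)) if B>R*1.05 or B<60 else '.'
        print(r,s)
im=grab('wrist',sys.argv[1]);o=sensors.get_obs();print(o['tool_pos'].round(1),o['tcp_rot'].round(3),o['grip_width'],o['contact_force'].round(1),o['time'])
asc('pics/'+sys.argv[1],int(sys.argv[2]),int(sys.argv[3]))
E
python3 asc.py w15.png 130 410
```

```text
[530.3 139.5 -23.3] [3.141 0.    0.09 ] 91.43847566211421 [-1.1 -0.6  0.4] 31.45
130 .................................................
135 .................................................
140 .................................................
145 .................................................
150 .................................................
155 .................................................
160 .................................................
165 .................................................
170 .................................................
175 ....................efhhhhhfee...................
180 ..................fgghjjjjjgffe..................
185 ..........mngged.....cccdddddddehjllll...........
190 ..........lgggggggjjjrssssssssqlllllkj...........
195 ..........lgggggggjjjjrssssjkkjhgggggg...........
200 ...........gggggggjjjjjjjkkjjjiggggggg...........
205 ...........gggggggjjjjjjjjjjjjiggggggg...........
210 ...........gggggggjjjjjjjjjjjjiggggggg...........
215 ...........gggggggiijijjjjjjjjhggggggg...........
220 ...........gggggggijjjjjjijjjjiggggggg.....
[... 1304 characters left out ...]
45 .................................................
350 .................................................
355 .................................................
360 .................................................
365 .................................................
370 ..................giijiiiijiiih..................
375 .................................................
380 .................................................
385 .................................................
390 .................................................
395 .................................................
400 .................................................
405 .................................................
```

Call:
arm_command(increments=[0,12,0,0,0,1,12,0,0,0,1,12,0,0,0,1,12,0,0,0,1,12,0,0,0,1,12,0,0,0,1,12,0,0,0,1,12,0,-12,0,1,12,0,-50,0,1,0,-10,-95,0,1,-20,-45,-105,0,1,-45,-85,-105,0,1,-65,-120,-105,0,1,-80,-138,-100,0,1,-83,-143,-85,0,1,-83,-143,-76,0,1,-83,-143,-76,0])

```text
time: 33.58
tool_pos: [435.9, 273.4, 51.2]
tcp_rot: [3.141, 0.002, 0.089]
contact_force: [-0.2, 0.3, -0.3]
grip_width: 39.4
```

```bash
python3 asc.py w16.png 130 300
```

```text
[436.3 273.6  51.7] [3.141e+00 1.000e-03 8.900e-02] 39.63575902499401 [ 0.  -1.  -0.8] 33.625
130 .................................................
135 .................................................
140 .................................................
145 .................................................
150 .................................................
155 .................................................
160 .................................................
165 .................................................
170 .................................................
175 .................................................
180 .................................................
185 .................................................
190 .................................................
195 .................................................
200 .................................................
205 .................igggggggggggffg.................
210 ............ffffffhijjmmmmmjjihfffffe............
215 ...........gffffffijjjmmmmljjjhfffffee...........
220 ...........hgfffffffffgggggfffffeefghi...........
225 ...........iiiiihgfghhhhggggggggijiiii...........
230 ...........iiiiiiiklllllllllllkiiiiiii...........
235 ...........iiiiiiiklllllllllllkiiiiiii...........
240 ...........iiiiiiiklllllllllllkiiiiiii...........
245 ...........iiiiiiijlllllllllllkiiiiiii...........
250 ...........hhiihiijlklllkkkkklkiiiiiii...........
255 ...........hhhhhiijllkllklkkklkiiiiiii...........
260 ...........hhhhihijkkkllllkkklkiiiiiii...........
265 ...........hhhhhhhjkkkkkkklklkkiiiiiii...........
270 ...........ghhhhhhikkkkkkkkkkkjiiiiiih...........
275 ...........ghhhhhhikkkkkkkkkkkjiiiiiii...........
280 ...........ghhhhhhikkkkkkkkkkkjiiiiiii...........
285 ...........fhhhhhhikkkkkkkkkkkjiiiiiih...........
290 ...........bhhhhhhikkkkkkkkkkkjiiiiiih...........
295 ...........#hhhhhhikkkkkkkkkkkjiiiiiih...........
```

Call:
arm_command(increments=[1,0,0,8,0,1,-0.5,0,13,0,1,-1.5,0,18,0,1,-1.8,0,22,0,1,-1.2,0,27,0,1,-0.4,0,31.4,0,1,1.5,0,36,0,1,4,0,40.5,0])

```text
time: 34.62
tool_pos: [436.5, 274.2, 11.3]
tcp_rot: [3.141, 0.006, 0.09]
contact_force: [-12.8, 0.1, 9.4]
grip_width: 39.7
```

```bash
python3 asc.py w17.png 200 410
```

```text
[436.6 274.2  10.9] [3.141 0.007 0.09 ] 39.881406622666155 [-10.3   0.8   8.7] 34.675
200 .................................................
205 .................................................
210 .................................................
215 .................................................
220 .................................................
225 .................................................
230 .................................................
235 .................kiiiiiiiiiiiiii.................
240 ................ihihiiiiiiihhhhhh................
245 ..............khhhhhhhhhhhhhhhhhhhi..............
250 .............hhhhhhhhhhhhhhhhhhhhhhh.............
255 ............hhhhhhhhhhhhhhhhhhhhhhhhhg...........
260 ..........ghhhhhhhhhhfffffffghhhhhhhhhh..........
265 .........ghhhhhhhhhgeeffffffeehhhhhhhhhh.........
270 .........ghhhhhhhheeeeffffffeeeghhhhhhhh.........
275 .........hhhhhhhheeeeefffffedddefhhhhhhh.........
280 .........hhhhhhhgdeeeefffffedddddhhhhhhh.........
285 .........hhhhhhhgdeeeefefffeddddchhhhhhhf........
290 .........hhhhhhhgcede###.##.cdddchhhhg
[... 553 characters left out ...]
45 .................................................
350 .................................................
355 .................................................
360 .................................................
365 .................................................
370 .................ddeffffeffeefede................
375 ..................defefefeffeeed.................
380 ...................eeefefffffeb..................
385 ....................ffffffffdb...................
390 .................................................
395 .................................................
400 #................................................
405 .................................................
```

Call:
arm_command(increments=[1,2,0,2,0,1,4,0,4,0,1,6,0,5.7,0,1,8,0,7,0,1,10.5,0,8.3,0,1,13,0,9.2,0,1,15.5,0,10,0,1,18,0,10.4,0])

```text
time: 35.67
tool_pos: [447.0, 274.9, -1.1]
tcp_rot: [3.138, 0.021, 0.09]
contact_force: [-30.9, 3.7, 8.4]
grip_width: 39.9
```

```bash
python3 asc.py w18.png 220 410
```

```text
[447.1 274.9  -1.2] [3.138 0.021 0.09 ] 39.48755773799802 [-28.3   2.7   9.2] 35.725
220 .................................................
225 .................................................
230 .................................................
235 .................................................
240 .................................................
245 .................................................
250 .................................................
255 .................................................
260 .................................................
265 .................................................
270 .................................................
275 .................................................
280 .................................................
285 .................................................
290 .................ijjjjjjjjjjjjjj.................
295 ................jjjjjjjjjjjjjjjjj................
300 ...............jjjjjjjjjjjjjjjjjjji..............
305 .............hjjjjjjjjjjjjjjjjjjjjjj.............
310 ...........#ijjjjjjjjjjjjjjjjjjjjjjjjc.
[... 336 characters left out ...]
45 .................................................
350 .................................................
355 .................................................
360 .................................................
365 .................................................
370 ..#.....ijjjjjjjjdaaa#.....#aaabijjjjjjjj#.......
375 ........ijjjjjjjjjfaaaaaaaaaaabjjjjjjjjjj#.......
380 ........ijjjjjjjjjjhaaaaaaaaadjjjjjjjjjjja.......
385 .........ijjjjjjjjjjibababbafjjjjjjjjjjj#........
390 ..........ijjjjjjjjjjjjjjjjjjjjjjjjjjjj..........
395 ............jjjjjjjjjjjjjjjjjjjjjjjjji...........
400 .............jjjjjjjjjjjjjjjjjjjjjjji............
405 .................................................
```

Call:
arm_command(increments=[1,1,0,-3,0,1,4,0,-4,0,1,7,0,-4,0,1,10,0,-3,0,1,10,0,-3,0])

```text
time: 36.35
tool_pos: [451.8, 274.3, -0.0]
tcp_rot: [3.135, 0.032, 0.09]
contact_force: [-38.2, 0.2, 5.9]
grip_width: 39.9
```

```bash
python3 asc.py w19.png 270 410
```

```text
[451.8 274.3  -0. ] [3.135 0.032 0.091] 39.90602682794891 [-38.4  -0.2   6.4] 36.4
270 .................................................
275 .................................................
280 .................................................
285 .................................................
290 .................................................
295 .................................................
300 .................................................
305 .................jllllllllllllll.................
310 ................kllllllllllllllll................
315 ...............lllllllllllllllllllj..............
320 .............flllllllllllllllllllllk.............
325 ............illlllllllllllllllllllllla...........
330 ...........#####a#aaaaaaaaaaaaaaaaaaaa...........
335 .................................................
340 .................................................
345 .................................................
350 .................................................
355 .................................................
360 .................................................
365 .................................c..c............
370 ........illlllllgbb#..........abbllllllll........
375 ........illlllllgbbb#........abbbllllllll........
380 ........jlllllllgbbbb#.....#bbbbbllllllll........
385 ........jlllllllldbbbbbbbbbbbbbbjllklllll........
390 ........klllllllllebabbbbbbbbbcklllllllll........
395 ........kllllllllllgbbbbbbbbadlllllllllll........
400 .........klllllllllljbbbbbbbelllllllllll.........
405 .................................................
```

Call:
arm_command(increments=[1,-20,0,0,0,1,-33,0,-20,0,1,-25,0,-65,0,1,5,0,-80,0,1,45,0,-80,0,1,80,0,-70,0,1,92,0,-40,0,1,93,0,-10,0,1,93,0,0,0,1,90,0,0,0,1,86,0,0,0,1,82,0,0,0])

```text
time: 37.9
tool_pos: [549.6, 285.0, 5.6]
tcp_rot: [-3.141, -0.002, 0.09]
contact_force: [0.3, -0.6, -1.5]
grip_width: 39.8
```

Call:
arm_command(increments=[1,-5,0,1,0,1,-10,0,1,0,1,-15,0,1,0,1,-20,0,1,0,1,-24,0,1,0])

```text
time: 38.52
tool_pos: [539.2, 284.4, 10.7]
tcp_rot: [-3.137, -0.031, 0.09]
contact_force: [25.1, -2.8, 14.8]
grip_width: 39.8
```

```bash
python3 asc.py w20.png 230 410
```

```text
[538.8 284.4  10.8] [-3.137 -0.03   0.09 ] 40.2613170434867 [23.8 -2.1 12.6] 38.575
230 .................................................
235 .................................................
240 .................................................
245 .................................................
250 .................................................
255 .................................................
260 .................................................
265 .................................................
270 .................................................
275 .................................................
280 ....................bbbbbbbbbb...................
285 ..................bbbbbbbbbbbbb..................
290 .................bbbbbbbbbbbbbbbb................
295 ................bbbbbbbbbbbbbbbbbb...............
300 ..............fbbbbbbbbbbbbbbbbbbbb..............
305 ..............bbbjllllllllllllllebbb.............
310 ............#bbckllllllllllllllllhbbb............
315 ............bbellllllllllllllllllljbb#...........
320 ...........#bglllllllllllllllllllllkcb#.
[... 227 characters left out ...]
45 .................................................
350 .................................................
355 .................................................
360 .................................................
365 .........ccccc.....................c.............
370 ........klllllllgbbbba######bbbbbklklllllc.......
375 ........jlllllllfbbbbbbbbbbbbbbbbklllllllc.......
380 ........jlllllllgbbbbbbbbbbbbbbbbklllllllc.......
385 ........jkllllllkcbbbbbbbbbbbbbbhlllllkkkd.......
390 ........lkklllllllebbbbbbbbbbbbjllkklllkkf.......
395 ........nklklllllllibbbbbbbbbcklkkkkklkkk........
400 .#.......okkklllllllkcbbbbbbelllllllllll.........
405 .................................................
```

Call:
arm_command(increments=[1,-4,0,0,0,1,-8,0,0,0,1,-12,0,0,0,1,-12,0,0,0])

```text
time: 39.08
tool_pos: [527.6, 284.1, 11.2]
tcp_rot: [-3.136, -0.032, 0.09]
contact_force: [24.1, -0.9, 14.9]
grip_width: 40.1
```

```bash
python3 asc.py w21.png 230 410
```

```text
[527.6 284.1  11.2] [-3.136 -0.032  0.09 ] 39.648481368451584 [22.8 -0.2 16.3] 39.125
230 .................................................
235 .................................................
240 .................................................
245 .................................................
250 .................................................
255 ....................cccccccccc...................
260 ..................ccccccccccccc..................
265 .................ccccccccccccccc.................
270 ................cccccccccccccccccc...............
275 ..............ecccccccccccccccccccc..............
280 ..............cccccccccccccccccccccc.............
285 .............ccccccccccccccccccccccc.............
290 ............#cccccccccccccccccccccccb............
295 ............bcccccccccccccccccccccccc#...........
300 ...........#cccccccccccccccccccccccccb...........
305 ...........bcccccfggggggggggggggdccccc#..........
310 ..........#cccccjlkklklkkkkkkkkkkeccccb..........
315 ..........bcccckllllkklkkkkkkkkkkkhcccc#.........
320 .........#cccflkllllklkkkkkklkkkkkkjcc
[... 229 characters left out ...]
45 .................................................
350 .................................................
355 .................................................
360 .................................................
365 ........cc.c........................c...c........
370 ........lllklkkldcccccccccccccccbjkkkkkkkj.......
375 ........kklkkkklecbbcccccccccbcbcjkkkkkkki.......
380 ........kkkkkkklecccccccccccbccccjkkkkklki.......
385 ........kkkkkkkkjcccccccccccbcccgkkkkkkkkh.......
390 ........kkkkkkkkkkeccccccccccccjkkkkkkkkkh.......
395 ........kkkkkkkkkkkibcccccccbekkkkkkkkkkkg.......
400 .........jklkkklkkkkkeeeeeeehkkkkkkkkkkk.........
405 .................................................
```

Call:
arm_command(increments=[1,12,0,0,0,1,25,0,-10,0,1,32,0,-40,0,1,32,15,-75,0,1,32,45,-105,0,1,32,85,-130,0,1,32,130,-143,0,1,32,175,-143,0,1,32,220,-143,0,1,32,260,-143,0,1,32,290,-143,0,1,31,308,-143,0,1,31,314,-143,0,1,31,314,-143,0,1,31,314,-143,0,1,31,314,-143,0])

```text
time: 41.12
tool_pos: [572.6, -27.6, 146.3]
tcp_rot: [-3.142, -0.0, 0.091]
contact_force: [0.7, -1.3, -1.3]
grip_width: 39.9
```

```bash
python3 asc.py w22.png 230 410; python3 - <<'E'
from h import *
t=grab('top','t22.png');hsv=cv2.cvtColor(t,cv2.COLOR_BGR2HSV)
t0=cv2.imread('pics/top0.png')
d=cv2.absdiff(t,t0).max(2)
for n,(x0,y0,x1,y1) in dict(wrench=(135,90,245,165),lug=(320,110,348,157),strip=(405,108,522,134)).items(): print(n,(d[y0:y1,x0:x1]>40).mean().round(3))
E
```

```text
[572.6 -27.7 146.3] [-3.142  0.     0.091] 39.77611778684401 [ 0.3 -0.1 -0.8] 41.175
230 .......d.....###########################.........
235 .......dc.....###aaa############a#######.........
240 .......dc....aa#cddda########abccccbbba#a........
245 .......ddddddcddddddccd######dccccccccccccccccc..
250 ......ccdccdddcddddddcd#####accccccccccccccccc...
255 ......ccccdccccdddccccccccccccccccccccccdccccc...
260 ...c..cccddcdccccccccccccccccccccdccdcdccbc......
265 ......ccdccccdcccccccccccccccccccb#a.............
270 ......ccccccdcdccccccccccccccccccc#..#abcc.......
275 ....a.bcccccccccccccccccccccccccccc..............
280 ....c........#cccccccccccccccccccccc.............
285 .............ccccccccccccccccccccccc.............
290 ............#ccccccccccccccccdccccccb............
295 ............bcccccdcccccdcccccccccccc............
300 ...........#cccccccccccdccdccccccccccb...........
305 ...........bcccccfggggghghghggghdccccc...........
310 ..........#cccccjllllllllllllllllfccccb..........
315 ..........bcccdlllllllllllllllllllhcccc..........
320 .........#cccfllllllllllllllllllllljccc
[... 259 characters left out ...]
.....................
350 .................................................
355 .................................................
360 .................................................
365 .................................................
370 ........lllllllldcccccccccccccccckllllllli.......
375 ........lllllllldcccccccccccccccckllllllli.......
380 ........lllllllleccccccccccccccccklllllllh.......
385 ........llllllllkcccccccccccccccgllllllllh.......
390 ........llllllllllfccccccccccccjlllllllllh.......
395 ........llllllllllljcccccccccelllllllllll........
400 .........kllllllllllkfffffffhlllllllllll.........
405 .................................................
wrench 0.0
lug 0.385
strip 0.0
```

```bash
python3 - <<'E'
from h import *
s=grab('scene','s22.png');s0=cv2.imread('pics/scene0.png')
def cen(i):
    h=cv2.inRange(cv2.cvtColor(i,cv2.COLOR_BGR2HSV),(3,150,60),(11,255,255));h[:305]=0;h[350:]=0;h[:,:340]=0;h[:,400:]=0
    m=cv2.moments(h,True);return m['m00'],m['m10']/max(m['m00'],1),m['m01']/max(m['m00'],1)
print(cen(s0),cen(s))
o=sensors.get_obs();print(o['tool_pos'].round(1),o['dq'].round(4),o['grip_width'],o['time'])
ticket.close_job()
E
```

```text
(350.0, 370.01428571428573, 327.57142857142856) (350.0, 369.58, 327.40285714285716)
[572.6 -28.1 146.3] [-0.0031  0.0004 -0.0002  0.0005 -0.0003  0.0006] 40.14395389282274 41.275
the job is handed in; nothing more can be done
```

I handed the job in at 41.3 s, inside the 48 s limit. The cleaner was held hole-up over the middle of the green tray. The hand-in reports no verdict.

**What I did**
- **Finding the hole:** I found which end had the hole with the wrist camera. The other end showed a black plug about 4 mm in.
- **Seating on the stub:** I pushed the hole onto the stub until it bottomed. The tool stopped moving while the push rose from 12 to 21 N, at about 26 mm depth by my estimate.
- **Turning it over:** The tool cannot tilt, so I turned the cleaner in the jaws by pressing it against the gauge upright. The first try only reached about 55°, and a correction push then turned it back the wrong way. I set the cleaner down, gripped it again and repeated the turn. I then squared it against the far face of the upright.

**Last checks**
- **Hold:** The grip opening was 40 mm, which is the cleaner's width, and the joints were essentially still.
- **Position:** The tool was at (573, −28) mm. I estimate the cleaner's centre at about 200 mm above the bench and within 10 mm of the tray's middle.
- **Tilt:** About 6–8° from vertical. This was worked out from edge rows in one wrist image, with no second camera to confirm it.
- **Bystanders:** The wrench and vent strip were unchanged in the top view. The lug's area in the top view did differ, probably because the arm hid it. In the scene view its centroid had moved only 0.4 px.

**What disagreed**
- **Fingertips:** They sit about 33 mm behind the reported TCP. My first two grasps missed because of this, and I corrected for it afterwards.
- **Wrist calibration:** It shifted by about 2 mm between calls.
- **Push force:** The highest reading, about 38 N, came while turning the cleaner against the upright.

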